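# Rack up the carving blanks

### The arm

A 7-joint arm with a two-finger parallel gripper is mounted at the origin on the work surface. World frame = base frame: x ahead of the robot, y to its left, z up, the work surface at z = 0. Lengths are in m, angles in rad, forces in N, time in s.
With the tool pointing down it reaches from about 0.425 to 0.875 m from the base axis. Payload 4.7 kg.
Tool frame: the origin (TCP) lies midway between the tips of the shut fingers; the grasp point (between the pads) lies bot.grip_point_offset behind it (bot.grip_point_offset is the distance from the TCP to the grasp point, in m); z points along the fingers, y is the line along which they close (so a half turn about z gives the same grasp; the last joint's range is limited). The gripper opens to 87 mm and grips with 3 to 60 N. Pads are 19 mm wide; open, the fingers measure 117 mm over their backs; the gripper's body (75 mm by 190 mm) begins 51 mm behind the grasp point.
Start: joints at [1.346, 0.321, -0.07, 1.45, 0.023, 1.371, -0.057], TCP at [0.154, -0.632, 0.223] pointing down, gripper open.
Joint ranges: [-2.86, 2.86], [-0.3, 2.09], [-1.38, 1.24], [0.06, 2.45], [-1.56, 4.7], [0.09, 2.05], [-2.69, 2.69]. Speed limits (rad/s): [2.57, 2.57, 3.14, 3.14, 3.14, 3.14, 3.14].

### API

Orientations are given as a 3x3 rotation matrix whose columns are the frame's x, y, z axes.
In Python, from cell import bot gives the robot as it stands. The module is installed in compiled form; this text tells all that it offers.
- The arm moves only by the tool play_rows, never from a script. Its argument "series" is text: rows parted by semicolons, each of 7 numbers parted by spaces: the shift along the tool's x, y, z in mm, then the turn, a rotation vector about the tool's x, y, z in degrees, then the opening, from -1 (shut) to 1 (fully open). A call has 1 to 20 rows; each row is the pose to reach, as a shift and turn from the pose commanded when the call began, along the tool's axes at that moment; what a row does not reach only later rows make up. A row lasts 1/10 s, in which the tool goes at most 50 mm and 8.59 degrees, less where a joint would pass 70% of its speed; a pose out of reach is approached as far as the arm can. A call with a gripper value outside its range is refused whole. The fingers move at their own pace and stop on an object; "squeeze" is the grip in N (left out, the last holds). Time passes only in rows, so rows that repeat a pose let the fingers close. It gives the time, the measured TCP pose, the force, the opening and the grip force at its end, in the units of the state.
- bot.observe(): the state, without advancing time (a new reading comes with each control period).
- bot.grab_frame(name): name is "scene" or "top"; returns a dict with "img" (400x640x3 uint8, red, green, blue), "fx", "fy", "cx", "cy" (pixels), "k1" (the pictures are not rectified: a ray, as slopes to the right and down, at radius r is drawn at 1 + k1 r^2 times it, then the intrinsics apply), "cam_to_world" (4x4, takes a point from camera to world coordinates). Camera axes: x right, y down, z forward; pixel columns grow to the right and rows downward; lengths in m; the calibration is good to about 2 mm. A picture is of the moment at which its call begins. There is no depth.
- bot.close_job(): hands the job in; it is judged then, once.
The state is a dict: "clock": time; "joint_positions": joint angles; "joint_velocities": joint speeds; "joint_torque": joint torques, N m; "position": TCP position; "orientation": TCP orientation; "force": force on the tool from outside, world axes, zero at the start; "ft_torque": the same for the moment, N m; "finger_gap": finger opening in m; "grasp_force": force on a finger pad.
Only numpy, scipy, OpenCV 4.12 (cv2) and the standard library are available. Lean on these libraries where they do the work, as an engineer would, in place of code of your own. Each camera call takes 0.05 s, during which the arm holds its last target. There are 200 camera calls.

### The job

The tallest of three pale carving blanks already stands in the low drying rack: stand the other two upright beside it so that all three make one neat row, broad faces together, backs flush against the rack's rear fence, in order of height with the tallest at the end cheek. Then push the rack's sliding stop gently along until the row has no gaps and just presses the sprung pad of the end cheek, and only then lock it by turning the knob on top of the stop clockwise as far as it goes. Set the blanks down gently and squeeze the row only lightly, let none topple, and leave the other things on the bench where they are.

Things in the scene. Friction and masses are not known exactly. Their poses are not given: they have to be found in the camera images.
- rack: low fixed wooden rack, origin at its underside. Board 100 (x) x 320 mm (y -155 to +165), blanks stand on it at z = 16 mm. Rear fence at the +x edge: inner face x = +30, top z = 38 mm. End cheek at the +y end, top z = 73 mm, with a sprung rubber pad inside: set by hand and not measured, the pad's face is between y = +100 and +128 mm; yields at 7 N, up to 5 mm. -x side open
- tall: pale wooden carving blank standing upright, a post 130 mm tall, the tallest of the three; section 56 mm along its x by 40 mm along its y (the two broad faces, 56 mm wide, look along its y), topped by a 14 mm high, 42 x 30 mm step; origin at the centre of its underside, z up; about 120 g; it starts in the rack at the fence, short of the cheek pad; half a turn about z is the same
- middle: pale wooden carving blank standing upright, a post 110 mm tall, the middle one of the three; section 56 mm along its x by 40 mm along its y (the two broad faces, 56 mm wide, look along its y), topped by a 14 mm high, 42 x 30 mm step; origin at the centre of its underside, z up; about 100 g; half a turn about z is the same
- short: pale wooden carving blank standing upright, a post 90 mm tall, the shortest of the three; section 56 mm along its x by 40 mm along its y (the two broad faces, 56 mm wide, look along its y), topped by a 14 mm high, 42 x 30 mm step; origin at the centre of its underside, z up; about 85 g; half a turn about z is the same
- stop (a joint): travel (m) of the rack's dark sliding stop towards the end cheek: 0 = fully back (pushing face at y = -70 mm of the rack), range 0.10; the closed-up row of 120 mm halts it somewhere between 0.05 and 0.08. It slides stiffly (about 10 N) and stays where left. Block 60 (x) x 80 (y) x 50 mm, top at z = 66 mm
- stop_face (a point): centre of the face of the sliding stop that meets the shortest blank; axes as the rack's; the stop reaches 80 mm from here towards -y
- knob (a joint): turn of the locking knob on top of the stop, rad: 0 = its bar lies along the rack's x, grows clockwise seen from above, end stop at 1.55
- knob_grip (a point): on the knob's axis (45 mm behind the stop's face) at the height to grip, 96 mm above the bench. The knob is an upright wooden bar 62 mm long, 14 mm thick, 34 mm tall (75 to 109 mm above the bench) on a disc 48 mm across; the frame turns with the knob, x along the bar
- billet: dark upright log piece, 60 mm across, 90 mm tall; bystander; origin at its underside
- offcut: brown wood offcut 70 x 45 x 32 mm; bystander; origin at its underside
- chisel: carving chisel 170 mm long lying along its x, handle 26 mm thick towards -x; bystander; origin under its middle
- gouge: carving gouge 200 mm long lying along its x, handle 26 mm thick towards -x; bystander; origin under its middle
- stone: grey sharpening stone 60 x 170 x 22 mm; bystander; origin at its underside
Things that resemble listed ones, but are neither listed nor needed, are in the scene too. What is shaped like the short but blue is not meant. Leave any yellow look-alike of the middle alone.

How it is judged:
By the outcome, as a careful person would: the job done as asked, in the order asked, and still so for the second after the job is handed in, with the robot touching nothing.
It also fails if it takes over 70 s, if anything falls off the work surface, if the arm or the gripper's body presses on something with over 40 N, if the wrist force passes 120 N, or if a joint passes its speed limit or range.

## Working session

There is one attempt and no reset: what is moved stays moved. The work goes in short steps, Python scripts to look and compute and a tool call to move; the robot and the scene stay as the last step left them, time stands still between calls to the robot, and variables do not carry over. Pictures are saved under pics/ and viewed, at most 10 in all, crops included, and the job is handed in when it is done.

Besides the shell and the picture viewer there is one more tool, called after ">>>" by a JSON object that holds its "name" and its "arguments", one argument or row to a line. play_rows: Moves the arm, as the interface text tells. Its arguments: {"type":"object","properties":{"series":{"type":"string"},"squeeze":{"type":"number"}},"required":["series"]}

```bash
mkdir -p pics
cat > h.py <<'E'
import numpy as np, cv2, json
from cell import bot
def snap(n,fn):
    f=bot.grab_frame(n); cv2.imwrite('pics/'+fn+'.png',f['img'][:,:,::-1]); 
    np.savez('pics/'+fn+'.npz',**{k:np.array(v) for k,v in f.items()}); return f
def ray(f,u,v):
    d=np.array([(u-f['cx'])/f['fx'],(v-f['cy'])/f['fy']]); s=d.copy()
    for _ in range(20): s=d/(1+f['k1']*(s@s))
    T=f['cam_to_world']; return T[:3,3],T[:3,:3]@np.array([s[0],s[1],1.])
def onz(f,u,v,z):
    o,d=ray(f,u,v); return o+d*(z-o[2])/d[2]
def tri(a,ua,b,ub):
    o1,d1=ray(a,*ua);o2,d2=ray(b,*ub)
    s=np.linalg.lstsq(np.c_[d1,-d2],o2-o1,rcond=None)[0]
    p,q=o1+s[0]*d1,o2+s[1]*d2; return (p+q)/2,np.linalg.norm(p-q)
def proj(f,P):
    T=f['cam_to_world'];c=T[:3,:3].T@(np.array(P)-T[:3,3]);s=c[:2]/c[2];s=s*(1+f['k1']*(s@s))
    return np.array([f['fx']*s[0]+f['cx'],f['fy']*s[1]+f['cy']])
def load(fn): return dict(np.load('pics/'+fn+'.npz'))
E
python3 - <<'E'
from h import *
for n in('scene','top'):
    f=snap(n,n+'0'); print(n,f['fx'],f['cx'],f['cy'],f['k1']);print(np.round(f['cam_to_world'],3))
    cv2.imwrite(f'pics/{n}0b.png',cv2.resize(f['img'][:,:,::-1],(800,500),interpolation=cv2.INTER_CUBIC))
s=bot.observe();print(s);print(bot.grip_point_offset)
E
```

```text
scene 493.38227989860934 318.2183315247656 205.5103705646073 -0.14078580143158628
[[ 4.230e-01  5.220e-01 -7.410e-01  1.426e+00]
 [ 9.060e-01 -2.420e-01  3.460e-01 -4.810e-01]
 [ 1.000e-03 -8.180e-01 -5.750e-01  7.700e-01]
 [ 0.000e+00  0.000e+00  0.000e+00  1.000e+00]]
top 378.6897370327075 320.46777597651396 203.08541323229312 -0.08380610364700658
[[-0.008 -0.986  0.167  0.414]
 [-1.     0.007 -0.007 -0.09 ]
 [ 0.006 -0.167 -0.986  0.969]
 [ 0.     0.     0.     1.   ]]
{'clock': 0.1, 'joint_positions': array([ 1.34614424,  0.3217624 , -0.0700713 ,  1.45156128,  0.02256419,
        1.37081876, -0.0568426 ]), 'joint_velocities': array([ 0.00049449, -0.00286582,  0.00040621, -0.00254663,  0.00133405,
       -0.00025473, -0.00058052]), 'joint_torque': array([ 5.47020736e-04, -4.92571199e+01, -4.05396614e-01, -3.13398957e+01,
       -6.42723776e-02,  3.94408184e-02,  8.42947566e-05]), 'position': array([ 0.15355523, -0.63107885,  0.22155784]), 'orientation': array([[ 9.71618329e-01,  2.36553573e-01, -4.78871719e-04],
       [ 2.36554049e-01, -9.71616849e-01,  1.69735326e-03],
       [-6.37648514e-05, -1.76245859e-03, -9.99998445e-01]]), 'force': array([-0.34790869, -0.3028131 , -0.55421251]), 'ft_torque': array([-0.01236326,  0.05069172, -0.0146636 ]), 'grasp_force': 0.0, 'finger_gap': 0.08692238553682077}
0.0187
```

View pics/scene0b.png

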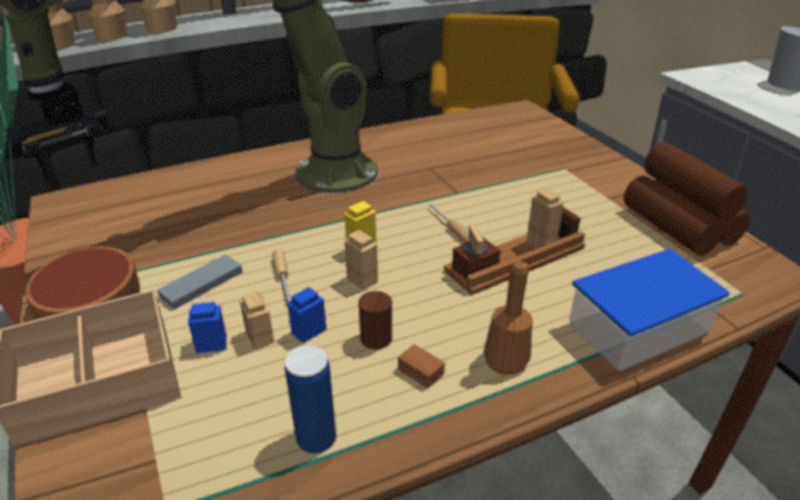

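View pics/top0b.png

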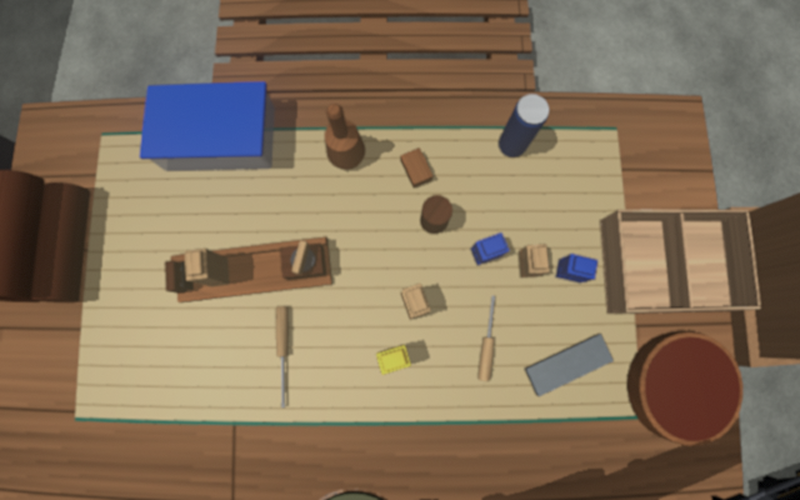

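Run:
```python
from h import *
def crop(im,u,v,w,h,k): return cv2.resize(im[v:v+h,u:u+w],None,fx=k,fy=k,interpolation=cv2.INTER_CUBIC)
t=cv2.imread('pics/top0.png');s=cv2.imread('pics/scene0.png')
a=crop(t,125,183,160,60,5); b=np.hstack([crop(t,310,215,80,60,5),crop(t,395,180,80,60,5)])
cv2.imwrite('pics/c1.png',np.vstack([a,b]))
a=crop(s,350,140,125,100,4); b=np.vstack([crop(s,260,180,60,50,5),crop(s,175,225,60,50,5)])
o=np.zeros((500,800,3),np.uint8);o[:400,:500]=a;o[:500,500:]=b
cv2.imwrite('pics/c2.png',o)
```

```text
(no output)
```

View pics/c1.png

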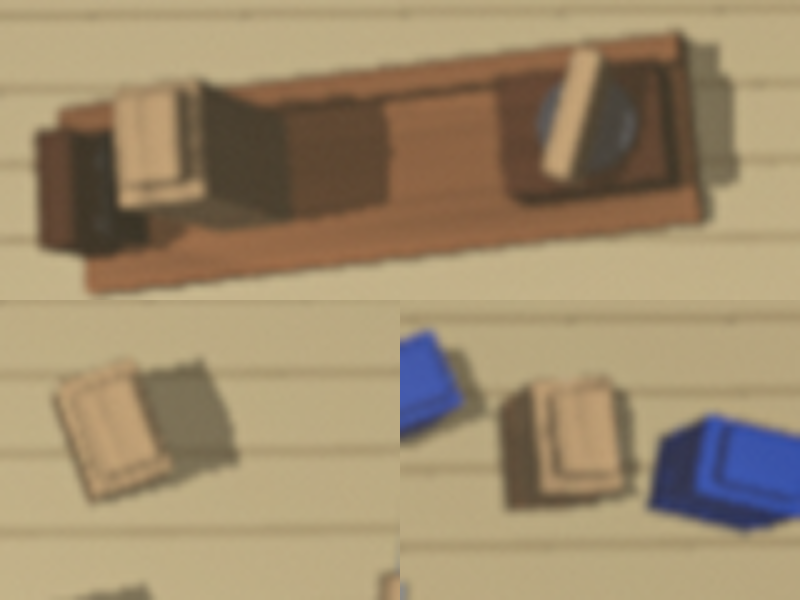

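View pics/c2.png

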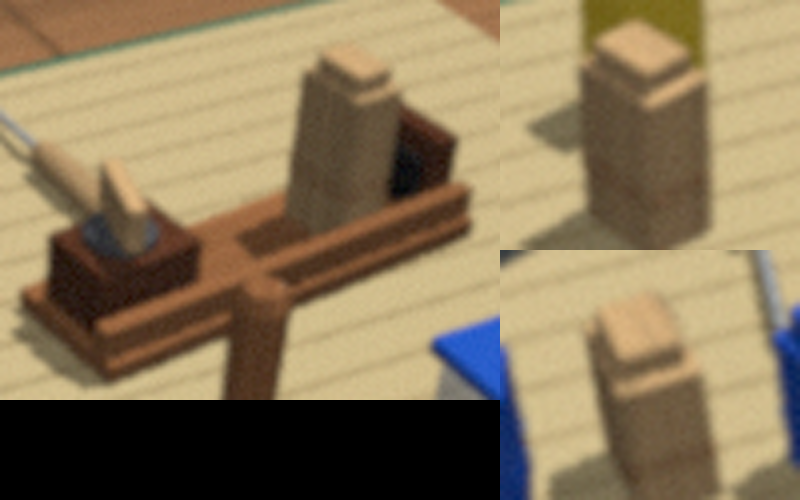

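```bash
cat > fit.py <<'E'
from h import *
from scipy.optimize import least_squares
T,S=load('top0'),load('scene0')
def R(p,q): c,s=np.cos(p[2]),np.sin(p[2]); return [p[0]+c*q[0]-s*q[1],p[1]+s*q[0]+c*q[1],q[2]]
def run(name,obs,p0,free):
    # obs: (cam,u,v,fn(p)->local pt)
    f=lambda p:np.concatenate([proj(c,R(p,g(p)))-[u,v] for c,u,v,g in obs])
    r=least_squares(f,p0,loss='soft_l1'); print(name,np.round(r.x,4),'yaw',np.degrees(r.x[2]).round(2)); print(np.round(r.fun.reshape(-1,2),1).tolist()); return r.x
C=lambda x,y,z:(lambda p:(x,y,z))
t=lambda x,y:(T,125+x/5,183+y/5); s=lambda x,y:(S,350+x/4,140+y/4)
rk=run('rack',[(*t(90,293),C(-.05,.165,.016)),(*t(705,220),C(-.05,-.155,.016)),
 (*s(108,380),C(.05,-.155,0)),(*s(470,238),C(.05,.165,0)),(*s(25,293),C(-.05,-.155,.016))],[.5,.2,.1],0)
def blank(n,top,sc,p0,z0=None):
    o=[]
    for cam,(sh,st) in ((T,top),(S,sc)):
        for d,(hx,hy),dz in ((sh,(.028,.020),0),(st,(.021,.015),.014)):
            for (sx,sy),(u,v) in d.items():
                o.append((cam,u,v,lambda p,a=sx*hx,b=sy*hy,dz=dz:(a,b,p[3]+dz)))
    return run(n,o,p0,0)
def D(ox,oy,k,kx,ky,**kw): 
    m=dict(pp=(1,1),pm=(1,-1),mm=(-1,-1),mp=(-1,1)); return {m[a]:(kx+(u-ox)/k,ky+(v-oy)/k) for a,(u,v) in kw.items()}
if __name__=='__main__':
    blank('left',(D(0,300,5,310,215,pp=(55,385),pm=(130,362),mm=(168,465),mp=(92,502)),{}),
     (D(500,0,5,260,180,mm=(580,65),pm=(650,107),pp=(708,75)),D(500,0,5,260,180,mp=(640,18),pp=(692,55),pm=(645,80),mm=(595,45))),[.4,-.1,.35,.1])
    blank('right',(D(400,300,5,395,180,pp=(540,383),pm=(608,378),mm=(625,485),mp=(540,495)),D(400,300,5,395,180,pp=(555,388),pm=(612,380),mm=(620,472),mp=(560,478))),
     (D(500,250,5,175,225,mm=(588,325),pm=(617,392),pp=(698,365)),D(500,250,5,175,225,mp=(655,292),pp=(682,345),pm=(620,365),mm=(600,305))),[.45,-.3,.15,.08])
    tl=blank('tall',(D(0,0,5,125,183,pp=(115,92),pm=(203,83),mm=(207,200),mp=(120,207)),D(0,0,5,125,183,pm=(178,88),mm=(185,183))),
     (D(0,0,4,350,140,mm=(303,78),pm=(352,105),pp=(400,88)),D(0,0,4,350,140,mp=(350,45),pp=(390,72),pm=(357,90),mm=(318,58))),[.45,.2,.1,.13])
    c,s_=np.cos(rk[2]),np.sin(rk[2]); M=np.array([[c,s_],[-s_,c]])
    print('tall in rack',M@(tl[:2]-rk[:2]))
    for nm,q in (('stop face c1',onz(T,*t(500,80)[1:],.066)),('c2',onz(T,*t(512,197)[1:],.066)),('knob',onz(T,*t(571,115)[1:],.109)),('bar+',onz(T,*t(588,48)[1:],.109)),('bar-',onz(T,*t(553,180)[1:],.109))):
        print(nm,q.round(4),(M@(q[:2]-rk[:2])).round(4))
    print('knob nom',R(rk,(0,-.115,.096)))
E
python3 fit.py
```

```text
rack [0.5501 0.2044 0.1239] yaw 7.1
[[-1.7, -0.3], [-1.1, -1.7], [-0.4, 2.2], [-0.9, -0.6], [-2.6, -1.2]]
left [ 0.4753 -0.1196  0.3445  0.0911] yaw 19.74
[[-2.4, -0.1], [-1.2, -1.4], [-0.3, 0.6], [-1.4, -0.7], [-1.5, 0.0], [-0.4, 0.7], [0.0, 0.6], [-1.3, 0.4], [-0.3, -0.4], [-0.0, -0.6], [-1.4, -0.4]]
right [ 0.555  -0.3597  0.0659  0.0734] yaw 3.78
[[-3.0, -0.7], [-0.5, -0.8], [-1.0, 0.5], [-0.3, -0.2], [-2.0, -0.0], [-1.2, 0.7], [-0.6, -0.4], [-0.9, -0.7], [-2.9, 0.1], [-1.2, 1.0], [-0.0, 0.8], [-1.4, -1.1], [-0.8, -1.2], [-1.5, -1.1], [-3.2, 0.3]]
tall [0.5402 0.2785 0.1036 0.1241] yaw 5.93
[[-0.1, -0.8], [-0.8, -0.9], [-0.6, -0.2], [-0.2, 0.3], [-0.3, 0.3], [-0.9, -0.4], [-1.6, -1.1], [0.4, 1.5], [-0.3, 1.8], [-1.1, 0.5], [-0.3, 0.5], [-0.5, -1.1], [-1.6, 0.0]]
tall in rack [-0.00066371  0.074745  ]
stop face c1 [0.5789 0.1359 0.066 ] [ 0.0201 -0.0716]
c2 [0.5216 0.1281 0.066 ] [-0.0377 -0.0721]
knob [0.5543 0.0915 0.109 ] [-0.0097 -0.1125]
bar+ [0.5858 0.0844 0.109 ] [ 0.0206 -0.1234]
bar- [0.5242 0.099  0.109 ] [-0.0387 -0.1014]
knob nom [np.float64(0.5642665104790635), np.float64(0.09027098884807773), 0.096]
```

```bash
cat > fit2.py <<'E'
from fit import *
t=lambda x,y:(T,125+x/5-.4,183+y/5-.4); s=lambda x,y:(S,350+x/4-.37,140+y/4-.37)
o=[(*t(90,293),C(-.05,.165,.016)),(*t(705,220),C(-.05,-.155,.016)),(*s(25,293),C(-.05,-.155,.016)),(*s(108,380),C(.05,-.155,0)),(*s(470,238),C(.05,.165,0)),
 (*t(500,80),C(.03,-.07,.066)),(*t(512,197),C(-.03,-.07,.066)),(*t(571,115),C(0,-.115,.109)),(*s(195,240),C(.03,-.07,.066)),(*s(52,240),C(-.03,-.15,.066)),(*s(100,280),C(.03,-.15,.066))]
for (sx,sy),(u,v) in {(1,1):(115,92),(1,-1):(203,83),(-1,-1):(207,200),(-1,1):(120,207)}.items():
    o.append((*t(u,v),lambda p,a=.002+sx*.028,b=sy*.02:(a,p[3]+b,.132)))
for (sx,sy),(u,v) in {(-1,-1):(303,78),(1,-1):(352,105),(1,1):(400,88)}.items():
    o.append((*s(u,v),lambda p,a=.002+sx*.028,b=sy*.02:(a,p[3]+b,.132)))
rk=run('rack',o,[.55,.2,.1,.075],0)
print('knob',R(rk,(0,-.115,.096)),'tall',R(rk,(.002,rk[3],0)),'mid target',R(rk,(0.002,rk[3]-.045,0)),'short',R(rk,(.002,rk[3]-.09,0)))
E
python3 fit2.py
```

```text
rack [0.5501 0.2044 0.1239] yaw 7.1
[[-1.7, -0.3], [-1.1, -1.7], [-0.4, 2.2], [-0.9, -0.6], [-2.6, -1.2]]
rack [0.5464 0.2051 0.1149 0.0705] yaw 6.58
[[-1.9, 0.9], [-1.1, 0.7], [-2.9, -2.0], [-1.0, 1.4], [-0.9, -0.7], [-0.8, -1.7], [-1.2, -0.8], [0.7, -1.8], [1.1, 0.7], [-2.7, -1.4], [-0.5, 0.4], [-0.0, -0.9], [-0.6, -1.3], [-0.0, -0.4], [0.1, 0.3], [-1.9, -2.9], [0.4, -0.5], [-0.4, -0.2]]
knob [np.float64(0.5595694500863625), np.float64(0.09084476744522887), 0.096] tall [np.float64(0.5402998157116775), np.float64(0.2753240213116259), 0] mid target [np.float64(0.5454571430440451), np.float64(0.2306205317969715), 0] short [np.float64(0.5506144703764128), np.float64(0.18591704228231715), 0]
```

```bash
cat > go.py <<'E'
import sys; from h import *
from scipy.spatial.transform import Rotation as Ro
# usage: x y ztcp yaw(tool y axis, deg)
x,y,z,yaw=map(float,sys.argv[1:5]); s=bot.observe(); A=s['orientation']
c,n=np.cos(np.radians(yaw)),np.sin(np.radians(yaw))
B=np.c_[[-(-n),-c,0],[c,n,0],[0,0,-1]]
B[:,0]=np.cross(B[:,1],B[:,2])
print('pos',s['position'].round(4),'F',s['force'].round(1),'gap',round(s['finger_gap'],4),'grip',round(float(s['grasp_force']),1),'t',s['clock'])
print('shift mm',(A.T@(np.array([x,y,z])-s['position'])*1e3).round(1),'rot',np.degrees(Ro.from_matrix(A.T@B).as_rotvec()).round(2))
E
python3 go.py .476 -.119 .222 19.8
```

```text
pos [ 0.1536 -0.6311  0.2216] F [-0.3 -0.3 -0.6] gap 0.0869 grip 0.0 t 0.1
shift mm [ 4.344e+02 -4.213e+02  3.000e-01] rot [-8.000e-02 -8.000e-02 -9.612e+01]
```

>>> {"name": "play_rows", "arguments": {
  "series": "434 -421 0 0 0 -96 1;434 -421 0 0 0 -96 1;434 -421 0 0 0 -96 1;434 -421 0 0 0 -96 1;434 -421 0 0 0 -96 1;434 -421 0 0 0 -96 1;434 -421 0 0 0 -96 1;434 -421 0 0 0 -96 1;434 -421 0 0 0 -96 1;434 -421 0 0 0 -96 1;434 -421 0 0 0 -96 1;434 -421 0 0 0 -96 1;434 -421 0 0 0 -96 1;434 -421 0 0 0 -96 1;434 -421 0 0 0 -96 1;434 -421 0 0 0 -96 1",
  "squeeze": 10
}}

```text
clock: 1.7
position: [0.475, -0.1217, 0.2222]
orientation: [[-0.334, 0.943, -0.001], [0.943, 0.334, -0.0], [-0.0, -0.001, -1.0]]
force: [0.2, 0.3, -0.2]
finger_gap: 0.087
grasp_force: 0.0
```

```bash
python3 go.py .476 -.119 .066 19.8
```

```text
pos [ 0.475  -0.1217  0.2222] F [ 0.2  0.3 -0.2] gap 0.087 grip 0.0 t 1.7
shift mm [  2.2   2.  156.2] rot [-0.05  0.01 -0.31]
```

>>> {"name": "play_rows", "arguments": {
  "series": "2 2 50 0 0 0 1;2 2 100 0 0 0 1;2 2 130 0 0 0 1;2 2 148 0 0 0 1;2 2 156 0 0 0 1;2 2 156 0 0 0 1;2 2 156 0 0 0 0.2;2 2 156 0 0 0 0;2 2 156 0 0 0 -0.5;2 2 156 0 0 0 -0.5;2 2 156 0 0 0 -0.5;2 2 156 0 0 0 -0.5;2 2 156 0 0 0 -0.5;2 2 156 0 0 0 -0.5",
  "squeeze": 10
}}

```text
clock: 3.1
position: [0.4772, -0.1175, 0.0669]
orientation: [[-0.337, 0.942, 0.0], [0.942, 0.337, -0.0], [-0.001, 0.0, -1.0]]
force: [-1.1, -0.4, 4.8]
finger_gap: 0.0558
grasp_force: 10.0
```

>>> {"name": "play_rows", "arguments": {
  "series": "0 0 -5 0 0 0 -0.5;0 0 -20 0 0 0 -0.5;0 0 -50 0 0 0 -0.5;0 0 -100 0 0 0 -0.5;0 0 -140 0 0 0 -0.5;0 0 -160 0 0 0 -0.5;0 0 -160 0 0 0 -0.5"
}}

```text
clock: 3.8
position: [0.479, -0.1175, 0.2297]
orientation: [[-0.337, 0.942, 0.006], [0.942, 0.337, -0.002], [-0.004, 0.005, -1.0]]
force: [0.3, -0.7, -1.1]
finger_gap: 0.0558
grasp_force: 10.0
```

```bash
python3 - <<'E'
from fit import R
print(R([.5464,.2051,.1149],(-.012,.0185,0)))
E
python3 go.py .5323 .222 .227 6.6
```

```text
rack [0.5501 0.2044 0.1239] yaw 7.1
[[-1.7, -0.3], [-1.1, -1.7], [-0.4, 2.2], [-0.9, -0.6], [-2.6, -1.2]]
[np.float64(0.5323581490074865), np.float64(0.2221022475191972), 0]
pos [ 0.479  -0.1175  0.2297] F [ 0.3 -0.7 -1.1] gap 0.0558 grip 10.0 t 3.8
shift mm [301.7 164.6   2.2] rot [ 0.29  0.21 13.09]
```

>>> {"name": "play_rows", "arguments": {
  "series": "40 22 0 0 0 4 -0.5;85 45 0 0 0 8 -0.5;130 70 0 0 0 13 -0.5;175 95 0 0 0 13 -0.5;220 120 0 0 0 13 -0.5;260 142 0 0 0 13 -0.5;285 156 0 0 0 13 -0.5;298 163 0 0 0 13 -0.5;302 165 2 0 0 13 -0.5;302 165 2 0 0 13 -0.5;302 165 2 0 0 13 -0.5;302 165 2 0 0 13 -0.5"
}}

```text
clock: 5.0
position: [0.5309, 0.2209, 0.2242]
orientation: [[-0.114, 0.993, -0.0], [0.993, 0.114, -0.001], [-0.001, -0.0, -1.0]]
force: [0.4, -0.2, -0.2]
finger_gap: 0.0561
grasp_force: 10.0
```

```bash
python3 go.py .5323 .222 .10 6.6
python3 - <<'E'
from h import *
def crop(im,u,v,w,h,k): return cv2.resize(im[v:v+h,u:u+w],None,fx=k,fy=k,interpolation=cv2.INTER_CUBIC)
t=snap('top','top1')['img'][:,:,::-1];s=snap('scene','scene1')['img'][:,:,::-1]
cv2.imwrite('pics/c3.png',np.vstack([crop(t,120,175,160,70,5)[:250],crop(s,330,90,160,70,5)]))
E
```

```text
pos [0.5309 0.2209 0.2242] F [ 0.4 -0.2 -0.2] gap 0.0561 grip 10.0 t 5.0
shift mm [  1.1   1.5 124.2] rot [-0.02  0.07 -0.05]
```

>>> {"name": "play_rows", "arguments": {
  "series": "0 0 40 0 0 0 -0.5;0 0 75 0 0 0 -0.5;0 0 95 0 0 0 -0.5;0 0 105 0 0 0 -0.5;0 0 109 0 0 0 -0.5;0 0 109 0 0 0 -0.5"
}}

```text
clock: 5.7
position: [0.5311, 0.2226, 0.116]
orientation: [[-0.116, 0.993, 0.001], [0.993, 0.116, 0.0], [0.0, 0.001, -1.0]]
force: [-0.2, -0.4, 0.1]
finger_gap: 0.0559
grasp_force: 10.0
```

Run:
```python
from h import *
def crop(im,u,v,w,h,k): return cv2.resize(im[v:v+h,u:u+w],None,fx=k,fy=k,interpolation=cv2.INTER_CUBIC)
t=snap('top','top1')['img'][:,:,::-1];s=snap('scene','scene1')['img'][:,:,::-1]
cv2.imwrite('pics/c3.png',np.vstack([crop(t,120,180,160,60,5),crop(s,345,130,160,60,5)]))
```

```text
(no output)
```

View pics/c3.png

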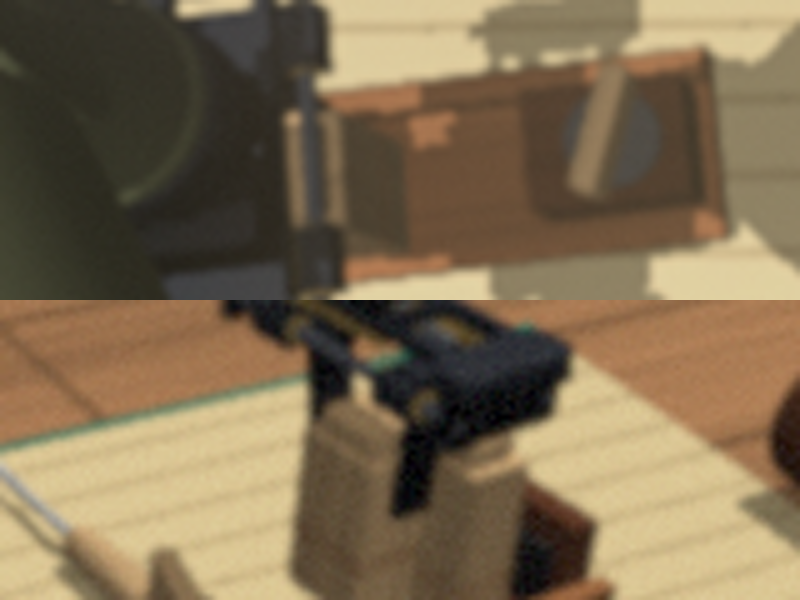

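>>> {"name": "play_rows", "arguments": {
  "series": "0 0 12 0 0 0 -0.5;0 0 22 0 0 0 -0.5;0 0 27 0 0 0 -0.5;0 0 29 0 0 0 -0.5;0 0 30 0 0 0 -0.5;0 0 30 0 0 0 -0.5"
}}

```text
clock: 6.4
position: [0.5307, 0.2227, 0.0855]
orientation: [[-0.116, 0.993, 0.0], [0.993, 0.116, 0.0], [0.0, 0.0, -1.0]]
force: [-0.0, -0.6, -1.1]
finger_gap: 0.0557
grasp_force: 10.0
```

>>> {"name": "play_rows", "arguments": {
  "series": "0 2 0 0 0 0 -0.5;0 4 0 0 0 0 -0.5;0 6 0 0 0 0 -0.5;0 7 0 0 0 0 -0.5;0 8 0 0 0 0 -0.5;0 8 0 0 0 0 -0.5"
}}

```text
clock: 7.0
position: [0.5387, 0.2236, 0.0855]
orientation: [[-0.116, 0.993, -0.0], [0.993, 0.116, -0.0], [-0.0, -0.0, -1.0]]
force: [-0.2, 0.1, -1.5]
finger_gap: 0.0561
grasp_force: 10.0
```

>>> {"name": "play_rows", "arguments": {
  "series": "0 1 0 0 0 0 -0.5;0 1 0 0 0 0 -0.5;0 2 0 0 0 0 -0.5;0 2 0 0 0 0 -0.5;0 3 0 0 0 0 -0.5;0 3 0 0 0 0 -0.5"
}}

```text
clock: 7.6
position: [0.5417, 0.2239, 0.0855]
orientation: [[-0.116, 0.993, 0.0], [0.993, 0.116, -0.0], [-0.0, 0.0, -1.0]]
force: [0.3, -0.5, -1.4]
finger_gap: 0.0559
grasp_force: 10.0
```

>>> {"name": "play_rows", "arguments": {
  "series": "0 1 0 0 0 0 -0.5;0 1 0 0 0 0 -0.5;0 2 0 0 0 0 -0.5;0 2 0 0 0 0 -0.5"
}}

```text
clock: 8.0
position: [0.5437, 0.2241, 0.0855]
orientation: [[-0.116, 0.993, 0.0], [0.993, 0.116, -0.0], [-0.0, 0.0, -1.0]]
force: [0.2, -0.4, -0.7]
finger_gap: 0.0557
grasp_force: 10.0
```

>>> {"name": "play_rows", "arguments": {
  "series": "0 1 0 0 0 0 -0.5;0 1 0 0 0 0 -0.5;0 2 0 0 0 0 -0.5;0 2 0 0 0 0 -0.5"
}}

```text
clock: 8.4
position: [0.5457, 0.2243, 0.0855]
orientation: [[-0.116, 0.993, 0.0], [0.993, 0.116, -0.0], [-0.0, 0.0, -1.0]]
force: [-0.3, 0.2, -1.7]
finger_gap: 0.0557
grasp_force: 10.0
```

>>> {"name": "play_rows", "arguments": {
  "series": "0 1 0 0 0 0 -0.5;0 1 0 0 0 0 -0.5;0 2 0 0 0 0 -0.5;0 2 0 0 0 0 -0.5"
}}

```text
clock: 8.8
position: [0.5477, 0.2246, 0.0855]
orientation: [[-0.116, 0.993, 0.0], [0.993, 0.116, -0.0], [-0.0, 0.0, -1.0]]
force: [0.0, -0.9, -0.4]
finger_gap: 0.056
grasp_force: 10.0
```

>>> {"name": "play_rows", "arguments": {
  "series": "0 1 0 0 0 0 -0.5;0 1 0 0 0 0 -0.5;0 2 0 0 0 0 -0.5;0 2 0 0 0 0 -0.5"
}}

```text
clock: 9.2
position: [0.5492, 0.2248, 0.0854]
orientation: [[-0.116, 0.993, -0.001], [0.993, 0.116, -0.0], [-0.0, -0.001, -1.0]]
force: [-1.2, -0.2, -1.0]
finger_gap: 0.0559
grasp_force: 10.0
```

>>> {"name": "play_rows", "arguments": {
  "series": "0 1 0 0 0 0 -0.5;0 1 0 0 0 0 -0.5"
}}

```text
clock: 9.4
position: [0.5493, 0.2249, 0.0852]
orientation: [[-0.117, 0.993, -0.003], [0.993, 0.117, -0.001], [-0.001, -0.003, -1.0]]
force: [-3.3, -1.2, 1.9]
finger_gap: 0.0563
grasp_force: 10.0
```

>>> {"name": "play_rows", "arguments": {
  "series": "0 0 1 0 0 0 -0.5;0 0 1.5 0 0 0 -0.5;0 0 2 0 0 0 -0.5;0 0 2 0 0 0 -0.5"
}}

```text
clock: 9.8
position: [0.5493, 0.225, 0.0831]
orientation: [[-0.117, 0.993, -0.002], [0.993, 0.117, -0.001], [-0.0, -0.002, -1.0]]
force: [-5.8, 0.1, 1.4]
finger_gap: 0.0557
grasp_force: 10.0
```

>>> {"name": "play_rows", "arguments": {
  "series": "0 -1 0 0 0 0 -0.5;0 -1 0.5 0 0 0 -0.5;0 -1 1 0 0 0 -0.5;0 -1 1 0 0 0 -0.5"
}}

```text
clock: 10.2
position: [0.5492, 0.2252, 0.083]
orientation: [[-0.117, 0.993, -0.0], [0.993, 0.117, -0.0], [-0.0, -0.0, -1.0]]
force: [-5.5, -0.5, 4.9]
finger_gap: 0.0563
grasp_force: 10.0
```

>>> {"name": "play_rows", "arguments": {
  "series": "0 0 0 0 0 0 0.3;0 0 0 0 0 0 0.5;0 0 0 0 0 0 0.8;0 0 0 0 0 0 0.8;0 0 -5 0 0 0 0.8;0 0 -30 0 0 0 1;0 0 -80 0 0 0 1;0 0 -130 0 0 0 1;0 0 -150 0 0 0 1;0 0 -150 0 0 0 1"
}}

```text
clock: 11.2
position: [0.5517, 0.2262, 0.2371]
orientation: [[-0.116, 0.993, 0.008], [0.993, 0.116, 0.002], [0.001, 0.008, -1.0]]
force: [-0.2, -0.9, -0.3]
finger_gap: 0.0868
grasp_force: 0.0
```

```bash
python3 go.py .556 -.359 .233 4
```

```text
pos [0.5517 0.2262 0.2371] F [-0.2 -0.9 -0.3] gap 0.0868 grip 0.0 t 11.2
shift mm [-581.7  -63.8    2.8] rot [ 0.46 -0.09  2.67]
```

>>> {"name": "play_rows", "arguments": {
  "series": "-40 -4 0 0.3 0 2.5 1;-85 -9 0 0.3 0 2.5 1;-135 -15 0 0.3 0 2.5 1;-185 -20 0 0.3 0 2.5 1;-235 -26 0 0.3 0 2.5 1;-285 -31 0 0.3 0 2.5 1;-335 -37 0 0.3 0 2.5 1;-385 -42 0 0.3 0 2.5 1;-435 -48 0 0.3 0 2.5 1;-485 -53 0 0.3 0 2.5 1;-530 -58 0 0.3 0 2.5 1;-560 -62 0 0.3 0 2.5 1;-582 -64 0 0.3 0 2.5 1;-582 -64 0 0.3 0 2.5 1;-582 -64 0 0.3 0 2.5 1;-582 -64 0 0.3 0 2.5 1"
}}

```text
clock: 12.8
position: [0.5541, -0.3587, 0.2322]
orientation: [[-0.075, 0.997, -0.006], [0.997, 0.075, 0.001], [0.001, -0.005, -1.0]]
force: [0.6, 0.8, 0.5]
finger_gap: 0.0869
grasp_force: 0.0
```

```bash
python3 go.py .556 -.359 .049 4
python3 - <<'E'
from h import *
def crop(im,u,v,w,h,k): return cv2.resize(im[v:v+h,u:u+w],None,fx=k,fy=k,interpolation=cv2.INTER_CUBIC)
t=snap('top','top2')['img'][:,:,::-1];s=snap('scene','scene2')['img'][:,:,::-1]
a=np.hstack([crop(t,125,180,80,60,5),crop(t,395,180,80,60,5)])
b=np.hstack([crop(s,390,130,80,60,5),crop(s,170,220,80,60,5)])
cv2.imwrite('pics/c4.png',np.vstack([a,b]))
E
```

```text
pos [ 0.5541 -0.3587  0.2322] F [0.6 0.8 0.5] gap 0.0869 grip 0.0 t 12.8
shift mm [ -0.6   2.8 183.1] rot [-0.31 -0.06  0.32]
```

View pics/c4.png

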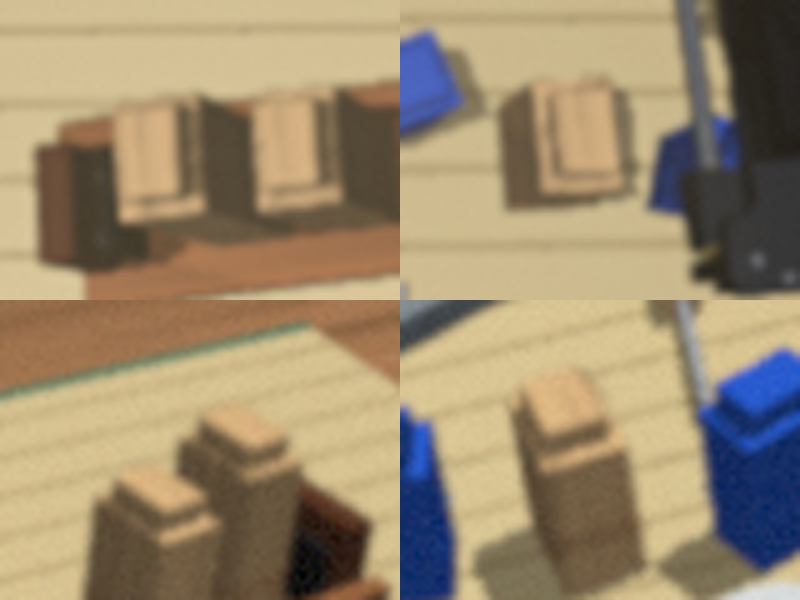

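>>> {"name": "play_rows", "arguments": {
  "series": "-1 3 50 0 0 0 1;-1 3 100 0 0 0 1;-1 3 140 0 0 0 1;-1 3 165 0 0 0 1;-1 3 178 0 0 0 1;-1 3 183 0 0 0 1;-1 3 183 0 0 0 1;-1 3 183 0 0 0 0.2;-1 3 183 0 0 0 0;-1 3 183 0 0 0 -0.5;-1 3 183 0 0 0 -0.5;-1 3 183 0 0 0 -0.5;-1 3 183 0 0 0 -0.5;-1 3 183 0 0 0 -0.5",
  "squeeze": 10
}}

```text
clock: 14.3
position: [0.556, -0.3617, 0.0499]
orientation: [[-0.073, 0.997, -0.005], [0.997, 0.073, -0.001], [-0.001, -0.005, -1.0]]
force: [-1.0, -0.5, 2.2]
finger_gap: 0.0564
grasp_force: 9.9
```

>>> {"name": "play_rows", "arguments": {
  "series": "0 0 -5 0 0 0 -0.5;0 0 -20 0 0 0 -0.5;0 0 -50 0 0 0 -0.5;0 0 -100 0 0 0 -0.5;0 0 -140 0 0 0 -0.5;0 0 -160 0 0 0 -0.5;0 0 -160 0 0 0 -0.5;0 0 -160 0 0 0 -0.5"
}}

```text
clock: 15.1
position: [0.5565, -0.3613, 0.2097]
orientation: [[-0.073, 0.997, -0.005], [0.997, 0.073, -0.001], [-0.001, -0.005, -1.0]]
force: [0.5, -0.5, -0.7]
finger_gap: 0.0561
grasp_force: 9.9
```

```bash
python3 go.py .543 .174 .21 6.7
```

```text
pos [ 0.5565 -0.3613  0.2097] F [ 0.5 -0.5 -0.7] gap 0.0561 grip 9.9 t 15.1
shift mm [534.9  25.6  -0.8] rot [-0.3   0.02 -2.51]
```

>>> {"name": "play_rows", "arguments": {
  "series": "20 1 0 0 0 0 -0.5;60 3 0 0 0 0 -0.5;105 5 0 0 0 -2.5 -0.5;155 7 0 0 0 -2.5 -0.5;205 10 0 0 0 -2.5 -0.5;255 12 0 0 0 -2.5 -0.5;305 15 0 0 0 -2.5 -0.5;355 17 0 0 0 -2.5 -0.5;405 19 0 0 0 -2.5 -0.5;450 21 0 0 0 -2.5 -0.5;490 23 0 0 0 -2.5 -0.5;515 24 0 0 0 -2.5 -0.5;530 25 0 0 0 -2.5 -0.5;535 25 0 0 0 -2.5 -0.5;535 25 0 0 0 -2.5 -0.5;535 25 0 0 0 -2.5 -0.5"
}}

```text
clock: 16.7
position: [0.5425, 0.1723, 0.2084]
orientation: [[-0.115, 0.993, -0.007], [0.993, 0.115, -0.002], [-0.001, -0.007, -1.0]]
force: [-0.3, 0.1, -1.2]
finger_gap: 0.0566
grasp_force: 9.9
```

```bash
python3 go.py .543 .174 .0685 6.7
```

```text
pos [0.5425 0.1723 0.2084] F [-0.3  0.1 -1.2] gap 0.0566 grip 9.9 t 16.7
shift mm [  1.7   1.7 139.9] rot [-0.39  0.05 -0.11]
```

>>> {"name": "play_rows", "arguments": {
  "series": "2 2 30 0 0 0 -0.5;2 2 70 0 0 0 -0.5;2 2 105 0 0 0 -0.5;2 2 125 0 0 0 -0.5;2 2 135 0 0 0 -0.5;2 2 140 0 0 0 -0.5;2 2 140 0 0 0 -0.5"
}}

```text
clock: 17.4
position: [0.544, 0.1755, 0.0695]
orientation: [[-0.115, 0.993, -0.005], [0.993, 0.115, -0.001], [-0.0, -0.005, -1.0]]
force: [-0.8, 1.3, -0.9]
finger_gap: 0.056
grasp_force: 9.9
```

>>> {"name": "play_rows", "arguments": {
  "series": "0 3 0 0 0 0 -0.5;0 6 0 0 0 0 -0.5;0 8 0 0 0 0 -0.5;0 9 0 0 0 0 -0.5;0 10 0 0 0 0 -0.5;0 10 0 0 0 0 -0.5"
}}

```text
clock: 18.0
position: [0.5535, 0.1773, 0.0692]
orientation: [[-0.116, 0.993, -0.005], [0.993, 0.116, -0.001], [0.0, -0.005, -1.0]]
force: [-0.1, -1.0, -0.3]
finger_gap: 0.0562
grasp_force: 9.9
```

>>> {"name": "play_rows", "arguments": {
  "series": "0 1 0 0 0 0 -0.5;0 1 0 0 0 0 -0.5;0 2 0 0 0 0 -0.5;0 2 0 0 0 0 -0.5"
}}

```text
clock: 18.4
position: [0.5541, 0.1771, 0.0688]
orientation: [[-0.117, 0.993, -0.008], [0.993, 0.117, -0.002], [-0.001, -0.008, -1.0]]
force: [-5.0, -1.1, 1.5]
finger_gap: 0.056
grasp_force: 9.9
```

>>> {"name": "play_rows", "arguments": {
  "series": "0 0.5 0 0 0 0 -0.5;0 1 0 0 0 0 -0.5;0 1 0 0 0 0 -0.5"
}}

```text
clock: 18.7
position: [0.5545, 0.1769, 0.0686]
orientation: [[-0.117, 0.993, -0.009], [0.993, 0.117, -0.002], [-0.001, -0.01, -1.0]]
force: [-5.8, -2.4, 2.0]
finger_gap: 0.0559
grasp_force: 10.0
```

>>> {"name": "play_rows", "arguments": {
  "series": "0 -1 0 0 0 0 -0.5;0 -1.5 1 0 0 0 -0.5;0 -1.5 2 0 0 0 -0.5;0 -1.5 2.8 0 0 0 -0.5;0 -1.5 2.8 0 0 0 -0.5"
}}

```text
clock: 19.2
position: [0.5543, 0.1776, 0.0663]
orientation: [[-0.117, 0.993, -0.006], [0.993, 0.117, -0.001], [0.0, -0.007, -1.0]]
force: [-5.0, -0.5, 1.0]
finger_gap: 0.0561
grasp_force: 10.0
```

>>> {"name": "play_rows", "arguments": {
  "series": "0 0 0.5 0 0 0 -0.5;0 0 1 0 0 0 -0.5;0 0 1 0 0 0 -0.5"
}}

```text
clock: 19.5
position: [0.5542, 0.1779, 0.0662]
orientation: [[-0.117, 0.993, -0.007], [0.993, 0.117, -0.001], [-0.0, -0.007, -1.0]]
force: [-7.1, -1.8, 6.6]
finger_gap: 0.056
grasp_force: 10.0
```

>>> {"name": "play_rows", "arguments": {
  "series": "0 -0.5 0 0 0 0 0.3;0 -0.5 0 0 0 0 0.5;0 -0.5 0 0 0 0 0.8;0 -0.5 0 0 0 0 0.8;0 0 -5 0 0 0 0.8;0 0 -30 0 0 0 1;0 0 -80 0 0 0 1;0 0 -130 0 0 0 1;0 0 -140 0 0 0 1;0 0 -140 0 0 0 1"
}}

```text
clock: 20.5
position: [0.5574, 0.1782, 0.2082]
orientation: [[-0.116, 0.993, 0.0], [0.993, 0.116, 0.0], [0.0, 0.0, -1.0]]
force: [-0.4, 0.4, -0.6]
finger_gap: 0.0868
grasp_force: 0.0
```

```bash
python3 - <<'E'
from fit import R
print(R([.5496,.2051,.1152],(0,-.185,0)))
E
python3 go.py .571 .0213 .2 6.65
```

```text
rack [0.5501 0.2044 0.1239] yaw 7.1
[[-1.7, -0.3], [-1.1, -1.7], [-0.4, 2.2], [-0.9, -0.6], [-2.6, -1.2]]
[np.float64(0.5708648925350396), np.float64(0.021326214204873017), 0]
pos [0.5574 0.1782 0.2082] F [-0.4  0.4 -0.6] gap 0.0868 grip 0.0 t 20.5
shift mm [-157.5   -4.7    8.1] rot [ 0.02 -0.02  0.03]
```

>>> {"name": "play_rows", "arguments": {
  "series": "-45 -1 0 0 0 0 1;-90 -2 0 0 0 0 0;-130 -4 0 0 0 0 -1;-152 -5 0 0 0 0 -1;-158 -5 0 0 0 0 -1;-158 -5 0 0 0 0 -1;-158 -5 40 0 0 0 -1;-158 -5 85 0 0 0 -1;-158 -5 125 0 0 0 -1;-158 -5 150 0 0 0 -1;-158 -5 158 0 0 0 -1;-158 -5 158 0 0 0 -1"
}}

```text
clock: 21.7
position: [0.5673, 0.0221, 0.0465]
orientation: [[-0.119, 0.993, -0.007], [0.993, 0.119, 0.001], [0.002, -0.007, -1.0]]
force: [-0.3, -0.5, 0.6]
finger_gap: 0.0074
grasp_force: 0.0
```

Run:
```python
from h import *
def crop(im,u,v,w,h,k): return cv2.resize(im[v:v+h,u:u+w],None,fx=k,fy=k,interpolation=cv2.INTER_CUBIC)
t=snap('top','top3')['img'][:,:,::-1];s=snap('scene','scene3')['img'][:,:,::-1]
cv2.imwrite('pics/c5.png',np.vstack([crop(t,125,180,160,60,5),crop(s,335,140,160,60,5)]))
```

```text
(no output)
```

View pics/c5.png

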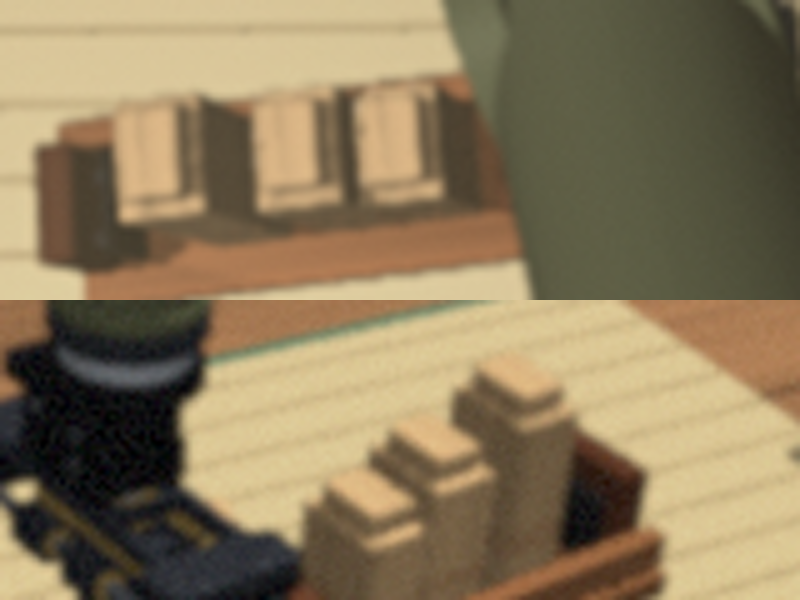

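>>> {"name": "play_rows", "arguments": {
  "series": "2 1 -5 0.3 0 0 -1;5 2 -5 0.3 0 0 -1;9 3 -5 0.3 0 0 -1;13 3 -5 0.3 0 0 -1;16 3 -5 0.3 0 0 -1;18 3 -5 0.3 0 0 -1;20 3 -5 0.3 0 0 -1;22 3 -5 0.3 0 0 -1;24 3 -5 0.3 0 0 -1;26 3 -5 0.3 0 0 -1;28 3 -5 0.3 0 0 -1;30 3 -5 0.3 0 0 -1"
}}

```text
clock: 23.0
position: [0.568, 0.0485, 0.0524]
orientation: [[-0.116, 0.993, -0.01], [0.993, 0.116, -0.004], [-0.002, -0.011, -1.0]]
force: [0.5, -6.0, 1.1]
finger_gap: 0.0005
grasp_force: 2.9
```

>>> {"name": "play_rows", "arguments": {
  "series": "2 0 0 0 0 0 -1;4 0 0 0 0 0 -1;6 0 0 0 0 0 -1;8 0 0 0 0 0 -1;10 0 0 0 0 0 -1;12 0 0 0 0 0 -1;14 0 0 0 0 0 -1;16 0 0 0 0 0 -1;18 0 0 0 0 0 -1;20 0 0 0 0 0 -1;22 0 0 0 0 0 -1;24 0 0 0 0 0 -1;26 0 0 0 0 0 -1;28 0 0 0 0 0 -1;30 0 0 0 0 0 -1"
}}

```text
clock: 24.5
position: [0.5651, 0.0735, 0.0525]
orientation: [[-0.113, 0.994, -0.01], [0.994, 0.112, -0.009], [-0.008, -0.011, -1.0]]
force: [0.3, -10.7, 2.7]
finger_gap: 0.0006
grasp_force: 5.6
```

>>> {"name": "play_rows", "arguments": {
  "series": "2 0 0 0 0 0 -1;4 0 0 0 0 0 -1;6 0 0 0 0 0 -1;8 0 0 0 0 0 -1;10 0 0 0 0 0 -1;12 0 0 0 0 0 -1;14 0 0 0 0 0 -1;16 0 0 0 0 0 -1;18 0 0 0 0 0 -1;20 0 0 0 0 0 -1"
}}

```text
clock: 25.5
position: [0.5629, 0.0927, 0.0525]
orientation: [[-0.112, 0.994, -0.011], [0.994, 0.112, -0.01], [-0.009, -0.012, -1.0]]
force: [0.4, -12.0, 3.1]
finger_gap: 0.0003
grasp_force: 6.1
```

>>> {"name": "play_rows", "arguments": {
  "series": "1 0 0 0 0 0 -1;2 0 0 0 0 0 -1;3 0 0 0 0 0 -1;4 0 0 0 0 0 -1"
}}

```text
clock: 25.9
position: [0.5625, 0.0967, 0.0525]
orientation: [[-0.112, 0.994, -0.011], [0.994, 0.112, -0.01], [-0.009, -0.012, -1.0]]
force: [0.2, -12.2, 3.4]
finger_gap: 0.0004
grasp_force: 6.0
```

>>> {"name": "play_rows", "arguments": {
  "series": "1 0 0 0 0 0 -1;2 0 0 0 0 0 -1;3 0 0 0 0 0 -1;4 0 0 0 0 0 -1"
}}

```text
clock: 26.3
position: [0.5621, 0.1007, 0.0525]
orientation: [[-0.112, 0.994, -0.011], [0.994, 0.112, -0.01], [-0.009, -0.012, -1.0]]
force: [0.4, -11.9, 3.9]
finger_gap: 0.0006
grasp_force: 6.1
```

>>> {"name": "play_rows", "arguments": {
  "series": "1 0 0 0 0 0 -1;2 0 0 0 0 0 -1;3 0 0 0 0 0 -1"
}}

```text
clock: 26.6
position: [0.5617, 0.1036, 0.0525]
orientation: [[-0.112, 0.994, -0.011], [0.994, 0.112, -0.01], [-0.009, -0.012, -1.0]]
force: [0.3, -11.5, 4.2]
finger_gap: 0.0005
grasp_force: 6.1
```

>>> {"name": "play_rows", "arguments": {
  "series": "1 0 0 0 0 0 -1;2 0 0 0 0 0 -1;3 0 0 0 0 0 -1"
}}

```text
clock: 26.9
position: [0.5614, 0.1066, 0.0525]
orientation: [[-0.112, 0.994, -0.011], [0.994, 0.112, -0.01], [-0.009, -0.012, -1.0]]
force: [0.3, -12.7, 4.1]
finger_gap: 0.0003
grasp_force: 6.1
```

>>> {"name": "play_rows", "arguments": {
  "series": "1 0 0 0 0 0 -1;2 0 0 0 0 0 -1"
}}

```text
clock: 27.1
position: [0.5611, 0.1086, 0.0525]
orientation: [[-0.112, 0.994, -0.011], [0.994, 0.112, -0.01], [-0.009, -0.012, -1.0]]
force: [-0.1, -13.1, 4.5]
finger_gap: 0.0004
grasp_force: 6.1
```

>>> {"name": "play_rows", "arguments": {
  "series": "1 0 0 0 0 0 -1;2 0 0 0 0 0 -1"
}}

```text
clock: 27.3
position: [0.5609, 0.1106, 0.0525]
orientation: [[-0.112, 0.994, -0.011], [0.994, 0.112, -0.01], [-0.009, -0.012, -1.0]]
force: [0.5, -12.6, 4.1]
finger_gap: 0.0006
grasp_force: 6.1
```

>>> {"name": "play_rows", "arguments": {
  "series": "1 0 0 0 0 0 -1;2 0 0 0 0 0 -1"
}}

```text
clock: 27.5
position: [0.5607, 0.1125, 0.0525]
orientation: [[-0.112, 0.994, -0.011], [0.994, 0.112, -0.01], [-0.009, -0.012, -1.0]]
force: [0.1, -12.2, 4.2]
finger_gap: 0.0011
grasp_force: 6.1
```

>>> {"name": "play_rows", "arguments": {
  "series": "1 0 0 0 0 0 -1;2 0 0 0 0 0 -1"
}}

```text
clock: 27.7
position: [0.5605, 0.1145, 0.0525]
orientation: [[-0.112, 0.994, -0.011], [0.994, 0.112, -0.01], [-0.009, -0.012, -1.0]]
force: [-0.3, -12.6, 4.2]
finger_gap: 0.0007
grasp_force: 6.1
```

>>> {"name": "play_rows", "arguments": {
  "series": "1 0 0 0 0 0 -1;2 0 0 0 0 0 -1"
}}

```text
clock: 27.9
position: [0.5603, 0.1165, 0.0525]
orientation: [[-0.112, 0.994, -0.011], [0.994, 0.112, -0.01], [-0.009, -0.012, -1.0]]
force: [0.1, -12.1, 5.4]
finger_gap: 0.0006
grasp_force: 6.1
```

>>> {"name": "play_rows", "arguments": {
  "series": "1 0 0 0 0 0 -1;2 0 0 0 0 0 -1"
}}

```text
clock: 28.1
position: [0.56, 0.1185, 0.0525]
orientation: [[-0.112, 0.994, -0.011], [0.994, 0.112, -0.01], [-0.009, -0.012, -1.0]]
force: [0.5, -13.0, 4.5]
finger_gap: 0.0001
grasp_force: 6.1
```

Run:
```python
from h import *
def crop(im,u,v,w,h,k): return cv2.resize(im[v:v+h,u:u+w],None,fx=k,fy=k,interpolation=cv2.INTER_CUBIC)
t=snap('top','top4')['img'][:,:,::-1];s=snap('scene','scene4')['img'][:,:,::-1]
cv2.imwrite('pics/c6.png',np.hstack([crop(t,125,185,66,75,6),crop(s,400,145,66,75,6)]))
```

```text
(no output)
```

View pics/c6.png

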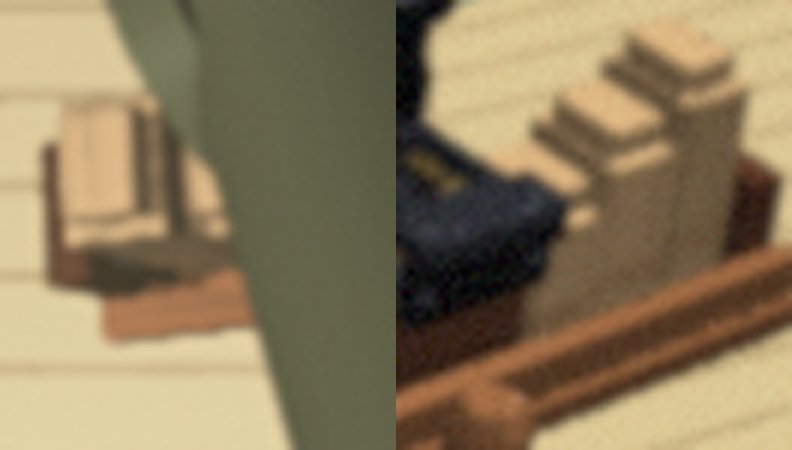

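>>> {"name": "play_rows", "arguments": {
  "series": "0.5 0 0 0 0 0 -1;1 0 0 0 0 0 -1"
}}

```text
clock: 28.4
position: [0.5599, 0.1195, 0.0525]
orientation: [[-0.112, 0.994, -0.011], [0.994, 0.112, -0.01], [-0.009, -0.012, -1.0]]
force: [-0.1, -12.8, 5.2]
finger_gap: 0.0006
grasp_force: 6.1
```

>>> {"name": "play_rows", "arguments": {
  "series": "0.5 0 0 0 0 0 -1;1 0 0 0 0 0 -1"
}}

```text
clock: 28.6
position: [0.5598, 0.1205, 0.0525]
orientation: [[-0.112, 0.994, -0.011], [0.994, 0.112, -0.01], [-0.009, -0.012, -1.0]]
force: [0.1, -12.3, 3.8]
finger_gap: 0.0004
grasp_force: 6.1
```

>>> {"name": "play_rows", "arguments": {
  "series": "0.5 0 0 0 0 0 -1;1 0 0 0 0 0 -1"
}}

```text
clock: 28.8
position: [0.5597, 0.1215, 0.0525]
orientation: [[-0.112, 0.994, -0.011], [0.994, 0.112, -0.01], [-0.009, -0.012, -1.0]]
force: [-0.8, -11.4, 4.8]
finger_gap: 0.0003
grasp_force: 6.1
```

>>> {"name": "play_rows", "arguments": {
  "series": "0.5 0 0 0 0 0 -1;1 0 0 0 0 0 -1"
}}

```text
clock: 29.0
position: [0.5596, 0.1225, 0.0525]
orientation: [[-0.112, 0.994, -0.011], [0.994, 0.112, -0.01], [-0.009, -0.012, -1.0]]
force: [0.5, -12.1, 4.2]
finger_gap: 0.0002
grasp_force: 6.1
```

>>> {"name": "play_rows", "arguments": {
  "series": "0.5 0 0 0 0 0 -1;1 0 0 0 0 0 -1"
}}

```text
clock: 29.2
position: [0.5596, 0.1226, 0.0525]
orientation: [[-0.112, 0.994, -0.011], [0.994, 0.112, -0.012], [-0.011, -0.012, -1.0]]
force: [-0.2, -15.1, 5.1]
finger_gap: 0.0008
grasp_force: 7.2
```

>>> {"name": "play_rows", "arguments": {
  "series": "0.5 0 0 0 0 0 -1;1 0 0 0 0 0 -1"
}}

```text
clock: 29.4
position: [0.5595, 0.1226, 0.0525]
orientation: [[-0.111, 0.994, -0.011], [0.994, 0.111, -0.013], [-0.012, -0.012, -1.0]]
force: [0.2, -16.7, 5.6]
finger_gap: 0.0006
grasp_force: 8.0
```

>>> {"name": "play_rows", "arguments": {
  "series": "0.5 0 0 0 0 0 -1;1 0 0 0 0 0 -1"
}}

```text
clock: 29.6
position: [0.5596, 0.1226, 0.0525]
orientation: [[-0.111, 0.994, -0.011], [0.994, 0.11, -0.014], [-0.013, -0.012, -1.0]]
force: [-0.2, -16.7, 6.9]
finger_gap: 0.0003
grasp_force: 8.8
```

>>> {"name": "play_rows", "arguments": {
  "series": "0.5 0 0 0 0 0 -1;1 0 0 0 0 0 -1"
}}

```text
clock: 29.8
position: [0.5595, 0.1226, 0.0525]
orientation: [[-0.11, 0.994, -0.011], [0.994, 0.11, -0.016], [-0.014, -0.013, -1.0]]
force: [-1.1, -18.7, 7.5]
finger_gap: 0.0004
grasp_force: 9.5
```

>>> {"name": "play_rows", "arguments": {
  "series": "0.5 0 0 0 0 0 -1;1 0 0 0 0 0 -1"
}}

```text
clock: 30.0
position: [0.5595, 0.1227, 0.0525]
orientation: [[-0.11, 0.994, -0.011], [0.994, 0.109, -0.017], [-0.016, -0.013, -1.0]]
force: [0.0, -21.0, 8.2]
finger_gap: 0.0006
grasp_force: 10.2
```

>>> {"name": "play_rows", "arguments": {
  "series": "0.5 0 0 0 0 0 -1;1 0 0 0 0 0 -1"
}}

```text
clock: 30.2
position: [0.5595, 0.1233, 0.0525]
orientation: [[-0.109, 0.994, -0.011], [0.994, 0.109, -0.017], [-0.016, -0.013, -1.0]]
force: [-1.0, -20.6, 7.6]
finger_gap: 0.0006
grasp_force: 10.4
```

>>> {"name": "play_rows", "arguments": {
  "series": "0.5 0 0 0 0 0 -1;0.5 0 0 0 0 0 -1;-3 0 0 0 0 0 -1;-8 0 0 0 0 0 -1;-15 0 0 0 0 0 -1;-25 0 0 0 0 0 -1;-28 0 -20 0 0 0 -1;-28 0 -60 0 0 0 0;-28 0 -100 0 0 0 1;-80 0 -135 0 0 0 1;-110 0 -140 0 0 0 1;-110 0 -140 0 0 0 1"
}}

```text
clock: 31.4
position: [0.5744, 0.0189, 0.1943]
orientation: [[-0.107, 0.994, -0.007], [0.994, 0.107, -0.005], [-0.004, -0.007, -1.0]]
force: [0.4, -0.3, -0.1]
finger_gap: 0.0327
grasp_force: 0.0
```

Run:
```python
from h import *
def crop(im,u,v,w,h,k): return cv2.resize(im[v:v+h,u:u+w],None,fx=k,fy=k,interpolation=cv2.INTER_CUBIC)
t=snap('top','top5')['img'][:,:,::-1];s=snap('scene','scene5')['img'][:,:,::-1]
cv2.imwrite('pics/c7.png',np.vstack([crop(t,125,180,160,60,5),crop(s,345,140,160,60,5)]))
```

```text
(no output)
```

View pics/c7.png

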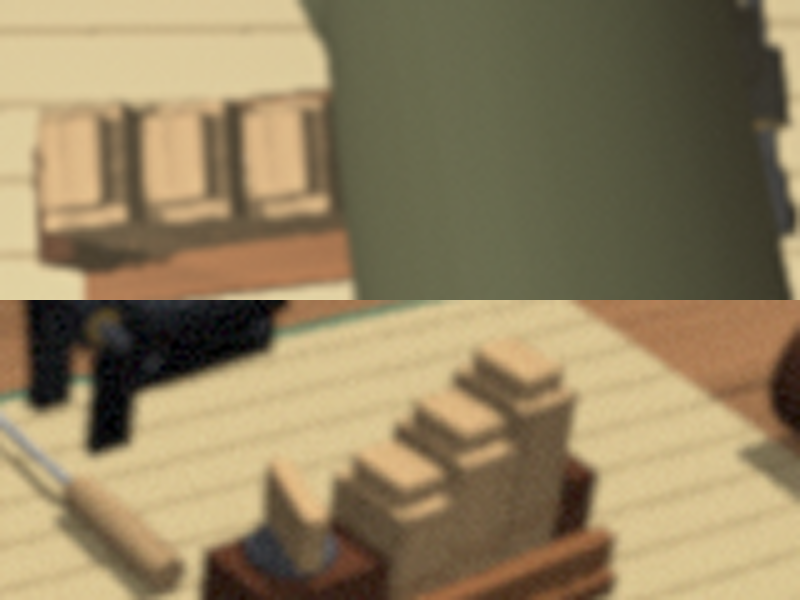

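```bash
python3 - <<'E'
from h import *
S=load('scene5');S0=load('scene0')
P=lambda x,y:(345+x/5-.4,140+(y-300)/5-.4)
a=onz(S,*P(281,460),.109);b=onz(S,*P(318,526),.109);print(a.round(4),b.round(4),(a+b)/2,np.degrees(np.arctan2(*(b-a)[1::-1])))
p=proj(S,[.5541,.1664,.109]);print((p-[345,140]+.4)*5+[0,300])
for yaw in (0,-14,-25):
  d=.031*np.array([np.cos(np.radians(yaw)),np.sin(np.radians(yaw)),0])
  print(yaw,[((proj(S,np.array([.5541,.1664,.109])+k*d)-[345,140]+.4)*5+[0,300]).round(0) for k in(-1,1)])
E
python3 go.py .5541 .1664 .2 -14
```

```text
[0.5251 0.1765 0.109 ] [0.5867 0.1586 0.109 ] [0.55588256 0.16751211 0.109     ] -16.213363702404653
[295.38392404 491.11350647]
0 [array([263., 462.]), array([329., 521.])]
-14 [array([276., 460.]), array([316., 523.])]
-25 [array([287., 460.]), array([304., 524.])]
pos [0.5722 0.0254 0.1924] F [-0.8  0.4 -0.2] gap 0.0406 grip 0.0 t 31.5
shift mm [142.1  -2.   -7.5] rot [-0.59  0.07 20.55]
```

```bash
python3 go.py .555 .167 .2 75
```

```text
pos [0.5722 0.0254 0.1924] F [-0.8  0.4 -0.2] gap 0.0406 grip 0.0 t 31.5
shift mm [142.6  -1.   -7.5] rot [ -0.49  -0.38 -68.45]
```

>>> {"name": "play_rows", "arguments": {
  "series": "0 0 -8 0 0 -8 -0.08;30 0 -8 0 0 -16 -0.08;65 0 -8 0 0 -24 -0.08;100 0 -8 0 0 -32 -0.08;130 0 -8 0 0 -40 -0.08;142 0 -8 0 0 -48 -0.08;142 0 -8 0 0 -56 -0.08;142 0 -8 0 0 -64 -0.08;142 0 -8 0 0 -68.5 -0.08;142 0 -8 0 0 -68.5 -0.08;142 0 -8 0 0 -68.5 -0.08"
}}

```text
clock: 32.6
position: [0.5548, 0.1687, 0.2]
orientation: [[-0.967, 0.256, -0.012], [0.256, 0.967, -0.0], [0.011, -0.003, -1.0]]
force: [0.5, -0.2, -0.6]
finger_gap: 0.0399
grasp_force: 0.0
```

```bash
python3 go.py .555 .167 .081 75
```

```text
pos [0.5548 0.1687 0.2   ] F [ 0.5 -0.2 -0.6] gap 0.0399 grip 0.0 t 32.6
shift mm [ -1.9  -1.2 119. ] rot [-0.19 -0.63  0.19]
```

>>> {"name": "play_rows", "arguments": {
  "series": "0 0 40 0 -0.6 0 -0.08;0 0 75 0 -0.6 0 -0.08;0 0 100 0 -0.6 0 -0.08;0 0 113 0 -0.6 0 -0.08;0 0 119 0 -0.6 0 -0.08;0 0 119 0 -0.6 0 -0.08;0 0 119 0 -0.6 0 -0.3;0 0 119 0 -0.6 0 -0.5;0 0 119 0 -0.6 0 -0.6;0 0 119 0 -0.6 0 -0.7;0 0 119 0 -0.6 0 -1;0 0 119 0 -0.6 0 -1;0 0 119 0 -0.6 0 -1",
  "squeeze": 10
}}

```text
clock: 33.9
position: [0.5548, 0.1675, 0.0819]
orientation: [[-0.967, 0.256, 0.001], [0.256, 0.967, -0.004], [-0.001, -0.003, -1.0]]
force: [0.8, -0.3, 3.3]
finger_gap: 0.014
grasp_force: 10.0
```

>>> {"name": "play_rows", "arguments": {
  "series": "0 0 0 0 0 0 -1;0 0 0 0 0 0 -1;0 0 0 0 0 4 -1;0 0 0 0 0 8 -1;0 0 0 0 0 12 -1;0 0 0 0 0 16 -1;0 0 0 0 0 20 -1;0 0 0 0 0 24 -1;0 0 0 0 0 28 -1;0 0 0 0 0 32 -1;0 0 0 0 0 32 -1",
  "squeeze": 25
}}

```text
clock: 35.0
position: [0.5535, 0.1652, 0.0818]
orientation: [[-0.682, 0.731, -0.003], [0.731, 0.682, -0.008], [-0.004, -0.008, -1.0]]
force: [-5.1, -4.3, 8.3]
finger_gap: 0.0141
grasp_force: 25.0
```

>>> {"name": "play_rows", "arguments": {
  "series": "0.5 -1.5 0 0 0 4 -1;0.5 -1.5 0 0 0 8 -1;0.5 -1.5 0 0 0 12 -1;0.5 -1.5 0 0 0 16 -1;0.5 -1.5 0 0 0 20 -1;0.5 -1.5 0 0 0 24 -1;0.5 -1.5 0 0 0 28 -1;0.5 -1.5 0 0 0 30 -1;0.5 -1.5 0 0 0 30 -1"
}}

```text
clock: 35.9
position: [0.5513, 0.1641, 0.0818]
orientation: [[-0.226, 0.974, -0.004], [0.974, 0.226, -0.009], [-0.008, -0.006, -1.0]]
force: [-6.1, -6.5, 10.9]
finger_gap: 0.0142
grasp_force: 25.0
```

Run:
```python
from h import *
s=bot.observe();O=s['orientation'];print(s['position'],np.degrees(np.arctan2(O[1,1],O[0,1])),s['ft_torque'].round(2),s['force'].round(1))
```

```text
[0.55130004 0.16407166 0.08175704] 13.072398516693358 [-1.1   1.25 -0.  ] [-6.1 -6.5 10.9]
```

>>> {"name": "play_rows", "arguments": {
  "series": "0 -1.5 -0.5 0 0 2 -1;0 -1.5 -1 0 0 4 -1;0 -1.5 -1 0 0 6 -1;0 -1.5 -1 0 0 8 -1;0 -1.5 -1 0 0 9 -1;0 -1.5 -1 0 0 9 -1"
}}

```text
clock: 36.5
position: [0.5506, 0.1641, 0.0819]
orientation: [[-0.073, 0.997, -0.003], [0.997, 0.073, -0.008], [-0.007, -0.003, -1.0]]
force: [-1.9, -5.4, 3.2]
finger_gap: 0.0144
grasp_force: 25.0
```

Run:
```python
from h import *
s=bot.observe();O=s['orientation'];print(s['position'],np.degrees(np.arctan2(O[1,1],O[0,1])),s['ft_torque'].round(2),s['force'].round(1))
```

```text
[0.55064842 0.16406938 0.0818511 ] 4.1841957666095135 [-1.06  0.37  0.6 ] [-1.9 -5.4  3.2]
```

>>> {"name": "play_rows", "arguments": {
  "series": "0 0 0 0 0 1.5 -1;0 0 0 0 0 3 -1;0 0 0 0 0 3 -1"
}}

```text
clock: 36.8
position: [0.5506, 0.1643, 0.0819]
orientation: [[-0.021, 1.0, -0.003], [1.0, 0.021, -0.007], [-0.007, -0.003, -1.0]]
force: [-1.7, -4.6, 2.4]
finger_gap: 0.015
grasp_force: 26.3
```

Run:
```python
from h import *
s=bot.observe();O=s['orientation'];print(s['position'],np.degrees(np.arctan2(O[1,1],O[0,1])),s['ft_torque'].round(2),s['force'].round(1))
```

```text
[0.55064865 0.16434315 0.08185256] 1.180810817378676 [-1.04  0.35  0.62] [-1.7 -4.6  2.4]
```

>>> {"name": "play_rows", "arguments": {
  "series": "0 0 0 0 0 3 -0.5;0 0 0 0 0 3 -0.2;0 0 0 0 0 3 -0.1;0 0 0 0 0 3 -0.1;0 0 -10 0 0 3 -0.1;0 0 -40 0 0 3 -0.1;0 0 -80 0 0 3 -0.1;0 0 -120 0 0 3 -0.1;-50 0 -140 0 0 3 -0.1;-100 0 -140 0 0 3 -0.1;-150 0 -140 0 0 3 -0.1;-200 0 -140 0 0 3 -0.1;-250 0 -140 0 0 3 -0.1;-280 0 -140 0 0 3 -0.1;-280 0 -140 0 0 3 -0.1;-280 0 -140 0 0 3 -0.1"
}}

```text
clock: 38.4
position: [0.5574, -0.1136, 0.224]
orientation: [[0.033, 0.999, 0.0], [0.999, -0.033, -0.003], [-0.003, 0.0, -1.0]]
force: [0.5, 0.8, -0.0]
finger_gap: 0.0392
grasp_force: 0.0
```

Run:
```python
from h import *
def crop(im,u,v,w,h,k): return cv2.resize(im[v:v+h,u:u+w],None,fx=k,fy=k,interpolation=cv2.INTER_CUBIC)
t=snap('top','top6')['img'][:,:,::-1];s=snap('scene','scene6')['img'][:,:,::-1]
cv2.imwrite('pics/c8.png',np.vstack([crop(t,125,183,160,60,5),crop(s,345,140,160,60,5)]))
```

```text
(no output)
```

View pics/c8.png

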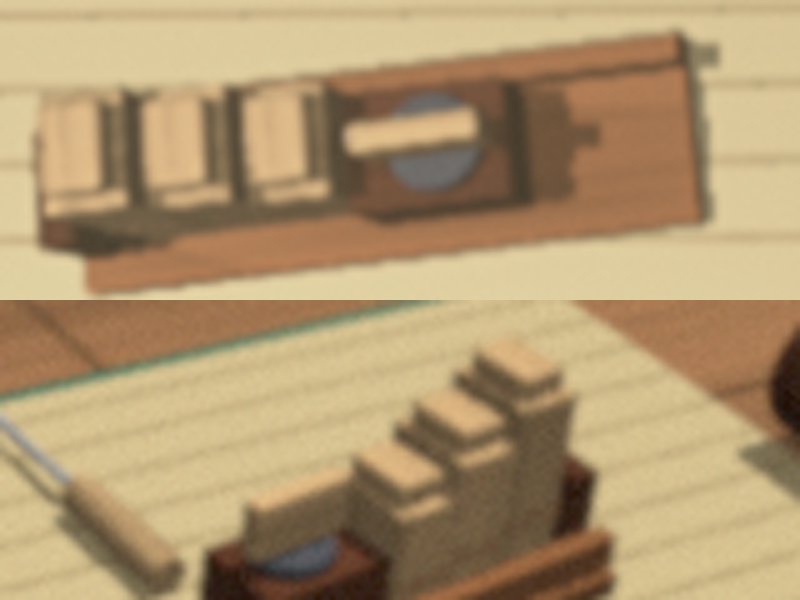

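The picture shows the bar lying along the rack (345–475, 110–150), the row closed and in height order (40–330, 95–215), and the robot clear of everything.

```bash
python3 -c "
from cell import bot
print(bot.close_job())"
```

```text
the job is handed in; nothing more can be done
None
```

The job is handed in at about 38 s: all three blanks stand in one closed row at the fence in height order, lightly pressing the pad (it gave roughly 1 mm), and the knob was then turned clockwise to its end stop.

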